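# Start the ultrasonic bath at the return-station console

## Robot

A 6-joint arm with a two-finger parallel gripper is mounted at the origin on the work surface. World frame = base frame: x ahead of the robot, y to its left, z up, the work surface at z = 0. Lengths are in mm, angles in rad, forces in N, time in s.
With the tool pointing down it reaches from about 400 to 825 mm from the base axis. Payload 7 kg.
Tool frame: the origin (TCP) lies at the very end of the fingers, on their centre line; the grasp point (between the pads) lies 19 mm behind it; z points along the fingers, y is the direction in which the jaws open and shut (so a half turn about z gives the same grasp; the last joint's range is limited). The gripper opens to 88 mm and grips with 3 to 60 N. Pads are 19 mm wide; open, the fingers measure 130 mm over their backs; the gripper's body (78 mm by 193 mm) begins 47 mm behind the grasp point.
Start: joints at [-0.911, 0.359, 0.012, 0, -1.224, -0.288], TCP at [245.195, -628.868, 226.561] pointing down, gripper open.
Joint ranges: [-3.07, 3.07], [-1.43, 2.12], [-1.02, 1.25], [-3.03, 1.67], [-3.05, -0], [-3.03, 3.03]. Speed limits (rad/s): [2.39, 2.39, 3.01, 3.14, 3.14, 3.14].

## Interface

Orientations are given as a unit quaternion [x, y, z, w].
In Python, from plant import bot gives the robot as it stands. Calls block until the motion is done:
- bot.move_ptp(position, orientation): joint-space move of the TCP to a pose.
- bot.line_to(position, velocity=150, ori=None): straight line of the TCP; ori=None keeps the orientation; velocity is the mean speed in mm/s.
- bot.move_joints(angles): joint-space move.
- bot.move_gripper(opening, force=None): finger opening in mm; force is the grip in N (None keeps the last); returns when the fingers have stopped.
- bot.pause(seconds).
- bot.solve_ik(position, orientation): joint angles nearest the present ones, or None.
- bot.read_state(): the state.
- bot.camera(name): name is "scene" or "side" or "wrist"; returns the picture (400x640x3 uint8, red, green, blue); there is no depth.
- bot.get_calibration(name): a dict with "fx", "fy", "cx", "cy" (pixels), "view" (4x4, takes a point from world to camera coordinates); the wrist camera has in their place "T_tool_cam" (4x4, takes a point from camera to tool coordinates, whose origin is the TCP and whose axes are the flange's). Camera axes: x right, y up, looking along -z (the intrinsics and any distortion apply to the point x, -y, -z); pixel columns grow to the right and rows downward; lengths in mm; the calibration is good to about 2 mm. A picture is of the moment at which its call begins: read the wrist's pose just before it. get_calibration takes no time and is no camera call.
A pose or a line that the arm cannot do raises bot.Unreachable and nothing moves.
- bot.close_job(): hands the job in, once; it reports no verdict.
The state is a dict: "t": time; "joint_pos": joint angles; "qvel": joint speeds; "tau": joint torques, N m; "tcp_pos": TCP position; "eef_rot": TCP orientation; "contact_force": force on the tool from outside, world axes, zero at the start; "moment": the same for the moment, N m; "width": finger opening in mm.
Only numpy, scipy, OpenCV 4.12 (cv2) and the standard library are available. Lean on these libraries where they do the work, as an engineer would, in place of code of your own. Each camera call takes 0.05 s, during which the arm holds its last target. There are 200 camera calls.

## Task

Get the ultrasonic bath ready for the next tray: on the sloping control console, throw the two lever-lock toggles (the thick flared caps; each must be pulled out along its lever before it will swing over) away from the robot to ON and let each cap drop back so that it is locked, and turn the timer knob until its pointer stands at the long raised bar of its scale. Leave the three slim toggles just as they are, and do not shift the trays, the tin or the bowl.

Things in the scene. Friction and masses are not known exactly. Their poses are not given: they have to be found in the camera images.
- console: White desk console, 157 deep (x) x 300 wide (y), fixed on the counter; origin at the centre of its underside, x towards its back (away from the robot), z up. Its dark metal panel slopes 15 degrees: 45 high at the front edge (-x), 65 over the origin, 85 at the back; so the panel's normal leans 15 degrees to -x
- row_mid (a point): On the panel surface, middle of the row of five steel toggles: console x 0, y +40. They stand along console y, 26 apart, in any order: two lever-locks, three slim. Each stands in a bushing 8 high on a nut 19 across; each pivot axis is parallel to console y, 4 above the panel surface. z axis = up
- lockA_grip (a point): A lever-lock toggle: point on the axis of its steel cap, 31 from the pivot while the cap is down; z axis points out along the lever. The cap reaches from 17 to 45 from the pivot; it is round, 10 across at its waist (23 to 30 from the pivot), flaring to 13 across near its top
- lockB_grip (a point): The same point of the other lever-lock toggle, which is like the first
- lockA (a joint): Swing of the first lever-lock in rad: 0 = OFF, leaning 31 degrees from vertical towards the console's front (16 degrees off the panel's normal); grows as it swings to the back; 0.56 = ON, about upright (1 degree past vertical). Locked at either end unless its cap is pulled out
- lockB (a joint): Swing of the second lever-lock, the same way
- lockA_cap (a joint): How far the first lever-lock's cap is pulled out along its lever, in m: 0 = down, hard stop at 0.006. It must be out more than 0.004 all the while it is swung. A spring draws it back, 4 N at the start and 7 N at the stop; it drops home, and locks, only at the ends of the swing
- lockB_cap (a joint): The same for the second lever-lock's cap
- slimA_tip (a point): Near the tip of a slim bat toggle (steel, 7 across at its thickest), on its axis 31 from its pivot; its end is 33.5 from the pivot. It snaps over at a push of about 2 N. It starts either to the front (31 degrees from vertical) or to the back (upright); leave it so
- slimB_tip (a point): The same point of the second slim toggle
- slimC_tip (a point): The same point of the third slim toggle
- timer_grip (a point): White timer knob, at console x 0, y -88: point on its axis (the panel's normal, its z axis), 17 above the panel. Skirt 40 across, 6 high; on it a bar grip from 6 to 28 above the panel, 10 thick, 38 long (17 behind the axis, 21 to the pointer end, whose last 6 narrow to 6 thick), with a black line on top from axis to pointer end
- timer (a joint): Turn of the knob in rad, growing clockwise from above, 0 to 4.71; stays where left (friction 0.04 N m). At 0 the pointer is 135 degrees anticlockwise from console x (front left seen from the robot). Short raised ticks every 30 degrees; the long raised bar (18 long, 5 wide) is at 2.618
- long_bar (a point): Middle of the long raised bar of the timer scale, 34 from the knob's axis, on the panel
- purple_tray: Loose purple plastic tray, 278 x 178 x 19, beside the chute; origin under its centre. Bystander
- perf_tray: Loose perforated steel tray with used instruments, 133 x 243 x 27; origin under its centre. Bystander
- bowl_mid (a point): Middle (24 up) of a loose white ceramic bowl, 110 across and 48 high. Bystander
- tray_tin: Loose closed aluminium tray tin, 94 x 184 x 33; origin under its centre. Bystander

How it is judged:
By the outcome, as a careful person would: the job done as asked, in the order asked, and still so for the second after the job is handed in, with the robot touching nothing.
It also fails if it takes over 72 s, if anything falls off the work surface, if the arm or the gripper's body presses on something with over 40 N, if the wrist force passes 120 N, or if a joint passes its speed limit or range.

## Working session

There is one attempt and no reset: what is moved stays moved. The work goes in short steps, each a Python script; the robot and the scene stay as the last script left them, time stands still between calls to the robot, and variables do not carry over. Pictures are saved under pics/ and viewed, about 8 in all and at most 12, crops included, and the job is handed in when it is done.

```bash
ls; mkdir -p pics
python3 - <<'E'
from plant import bot
import cv2,numpy as np
for n in ("scene","side","wrist"):
    c=bot.get_calibration(n); print(n,{k:np.round(v,3).tolist() for k,v in c.items()})
ims=[bot.camera(n) for n in ("scene","side")]
for n,i in zip(("scene","side"),ims): cv2.imwrite(f"pics/{n}0.png",i[:,:,::-1])
s=bot.read_state(); print(s)
E
```

```text
pics
scene {'fx': 360.894, 'fy': 360.894, 'cx': 318.424, 'cy': 197.354, 'view': [[0.274, 0.962, -0.009, -156.909], [-0.655, 0.193, 0.731, 301.328], [0.704, -0.194, 0.683, -1618.467], [0.0, 0.0, 0.0, 1.0]]}
side {'fx': 405.778, 'fy': 405.778, 'cx': 322.342, 'cy': 207.01, 'view': [[-0.946, -0.323, 0.014, 559.049], [0.216, -0.598, 0.772, -195.181], [-0.241, 0.733, 0.636, -1010.845], [0.0, 0.0, 0.0, 1.0]]}
wrist {'fx': 333.359, 'fy': 333.359, 'cx': 319.508, 'cy': 199.875, 'T_tool_cam': [[-0.0, 0.96, 0.281, 75.007], [1.0, 0.001, -0.0, -0.426], [-0.001, 0.281, -0.96, -157.612], [0.0, 0.0, 0.0, 1.0]]}
{'t': 0.1, 'joint_pos': array([-9.10880971e-01,  3.59326739e-01,  1.11656345e-02, -3.07270542e-04,
       -1.22409284e+00, -2.88110709e-01]), 'qvel': array([9.40317428e-04, 5.83973223e-04, 2.49593870e-03, 2.14438044e-03,
       7.97438778e-05, 1.08227344e-04]), 'tau': array([-2.10372171e-03, -5.84161985e+01,  2.93754065e+01,  7.01533735e+00,
        1.03006806e-02, -6.61772742e-05]), 'tcp_pos': array([ 245.05371524, -628.48707519,  225.71577476]), 'eef_rot': array([-1.84781925e-01,  9.82779267e-01,  7.14392692e-04, -2.04144736e-04]), 'contact_force': array([-1.01873079,  0.55879261, -0.11022682]), 'moment': array([-9.72444951e-05,  2.18469152e-02,  1.57186770e-03]), 'width': 87.8825465933208}
```

View pics/scene0.png

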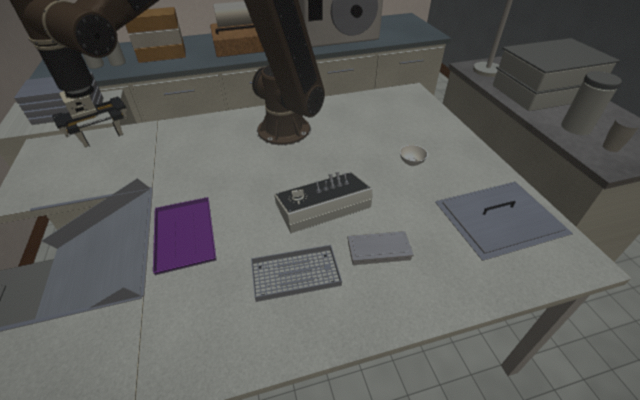

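View pics/side0.png

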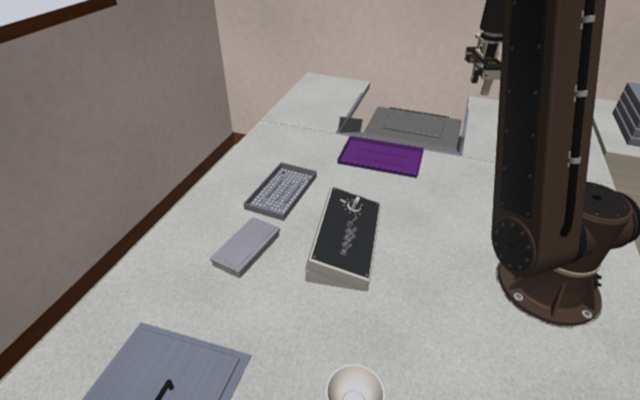

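The console sits mid-table. In the scene view its panel corners are at about (276,186), (358,173), (372,187) and (288,207). In the side view they are at about (333,189), (380,204), (370,278) and (309,262). I'll locate it roughly, then look with the wrist camera.

```bash
cat > h.py <<'E'
from plant import bot
import cv2,numpy as np
from scipy.spatial.transform import Rotation as R
def cam(name,s=None):
    c=bot.get_calibration(name)
    if name=="wrist":
        T=np.eye(4);T[:3,:3]=R.from_quat(s["eef_rot"]).as_matrix();T[:3,3]=s["tcp_pos"]
        V=np.linalg.inv(T@np.array(c["T_tool_cam"]))
    else: V=np.array(c["view"])
    return c,V
def proj(P,c,V):
    p=np.atleast_2d(P)@V[:3,:3].T+V[:3,3]
    return np.c_[c["cx"]+c["fx"]*p[:,0]/-p[:,2], c["cy"]-c["fy"]*p[:,1]/-p[:,2]]
def ray(uv,c,V):
    d=np.array([(uv[0]-c["cx"])/c["fx"],-(uv[1]-c["cy"])/c["fy"],-1])
    o=-V[:3,:3].T@V[:3,3]; d=V[:3,:3].T@d
    return o,d/np.linalg.norm(d)
def onz(uv,z,c,V):
    o,d=ray(uv,c,V); return o+d*(z-o[2])/d[2]
def tri(obs):  # [(uv,c,V)...] least squares point, residual mm
    A=0;b=0
    L=[ray(*o) for o in obs]
    for o,d in L:
        M=np.eye(3)-np.outer(d,d);A=A+M;b=b+M@o
    p=np.linalg.solve(A,b)
    return p,[np.linalg.norm((np.eye(3)-np.outer(d,d))@(p-o)) for o,d in L]
def quat(z,y):  # tool z dir, jaw dir y
    z=np.array(z,float);z/=np.linalg.norm(z);y=np.array(y,float);y-=z*(y@z);y/=np.linalg.norm(y)
    return R.from_matrix(np.c_[np.cross(y,z),y,z]).as_quat()
E
python3 - <<'E'
from h import *
s=cam("scene");d=cam("side")
for n,c,pts in (("scene",s,[(276,186),(358,173),(372,187),(288,207)]),("side",d,[(333,189),(380,204),(370,278),(309,262)])):
    for p in pts: print(n,p,[np.round(onz(p,z,*c)[:2]).tolist() for z in (45,65,85)])
st=bot.read_state()
for j in (0,np.pi):
  for xy in ((520,0),(520,-40),(480,0),(480,-60)):
    q=quat([0,0,-1],[np.cos(j),np.sin(j),0]); print(j,xy,bot.solve_ik([*xy,250],q))
E
```

```text
scene (276, 186) [[417.0, -110.0], [440.0, -113.0], [463.0, -116.0]]
scene (358, 173) [[431.0, 192.0], [453.0, 182.0], [476.0, 172.0]]
scene (372, 187) [[517.0, 212.0], [538.0, 201.0], [558.0, 191.0]]
scene (288, 207) [[532.0, -92.0], [552.0, -96.0], [572.0, -99.0]]
side (333, 189) [[605.0, -141.0], [598.0, -115.0], [590.0, -90.0]]
side (380, 204) [[455.0, -118.0], [452.0, -93.0], [448.0, -69.0]]
side (370, 278) [[416.0, 164.0], [414.0, 181.0], [411.0, 198.0]]
side (309, 262) [[570.0, 164.0], [564.0, 181.0], [557.0, 199.0]]
0 (520, 0) [ 0.37776734  0.08665918 -0.28903059  0.         -1.19510655  2.76382531]
0 (520, -40) [ 0.29982686  0.08932376 -0.2860394   0.         -1.19543317  2.84176579]
0 (480, 0) [ 0.41106227  0.01598289 -0.36476846  0.         -1.19004497  2.73053038]
0 (480, -60) [ 0.2833437   0.02270067 -0.35786908  0.         -1.19022657  2.85824895]
3.141592653589793 (520, 0) [ 0.37776734  0.08665918 -0.28903059  0.         -1.19510655 -0.37776734]
3.141592653589793 (520, -40) [ 0.29982686  0.08932376 -0.2860394   0.         -1.19543317 -0.29982686]
3.141592653589793 (480, 0) [ 0.41106227  0.01598289 -0.36476846  0.         -1.19004497 -0.41106227]
3.141592653589793 (480, -60) [ 0.2833437   0.02270067 -0.35786908  0.         -1.19022657 -0.2833437 ]
```

Run:
```python
from h import *
import json
q=quat([0,0,-1],[0,1,0])
out=[]
for i,y in enumerate((-15,95)):
    bot.move_ptp([575,y,195],q) if i==0 else bot.line_to([575,y,195],200)
    bot.pause(.2)
    s=bot.read_state(); im=bot.camera("wrist"); cv2.imwrite(f"pics/w{i}.png",im[:,:,::-1])
    out.append({k:np.array(s[k]).tolist() for k in("tcp_pos","eef_rot")})
    print(s["t"],s["tcp_pos"],s["joint_pos"].round(3))
json.dump(out,open("w.json","w"))
a,b=[cv2.imread(f"pics/w{i}.png")[:220] for i in (0,1)]
cv2.imwrite("pics/wboth.png",np.vstack([a,b]))
```

```text
2.775 [574.98572058 -15.50197559 194.96399068] [ 0.313  0.219 -0.259 -0.    -1.093 -1.885]
3.725 [574.98052745  93.92539718 195.03798054] [ 0.497  0.231 -0.243  0.    -1.097 -2.069]
```

View pics/wboth.png

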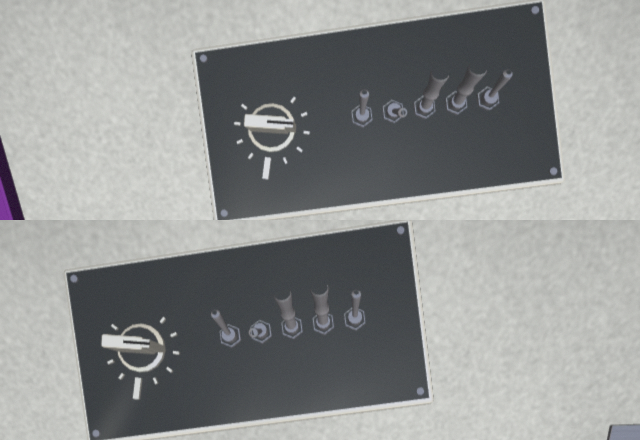

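The two lever-locks are the third and fourth toggles from the knob, at about (430,95) and (465,90) in view 0. The slims are first (leaning to the front), second (upright) and fifth (leaning to the front). I need a closer look at which end of the knob is the pointer, and precise positions.

Run:
```python
from h import *
import json
W=json.load(open("w.json"));res=[];tiles=[]
for i in (0,1):
    im=cv2.imread(f"pics/w{i}.png"); c,V=cam("wrist",W[i])
    g=cv2.cvtColor(im,cv2.COLOR_BGR2GRAY)
    m=cv2.morphologyEx((g<110).astype(np.uint8)*255,cv2.MORPH_OPEN,np.ones((3,3)))
    cn=[k for k in cv2.findContours(m[:215],cv2.RETR_EXTERNAL,cv2.CHAIN_APPROX_NONE)[0]]
    k=max(cn,key=cv2.contourArea); h=cv2.convexHull(k)
    box=cv2.approxPolyDP(h,12,True)[:,0]; print("panel",i,box.tolist())
    # scale bars/ knob whites inside
    wm=(g>130).astype(np.uint8); inside=np.zeros_like(wm);cv2.drawContours(inside,[h],-1,1,-1);inside=cv2.erode(inside,np.ones((7,7)))
    n,_,st,ce=cv2.connectedComponentsWithStats(wm*inside)
    for a in range(1,n):
        if st[a,4]>4: print("  white",st[a].tolist(),ce[a].round(1).tolist())
    x0,y0=((225,85),(85,90))[i]
    tiles.append(cv2.resize(im[y0:y0+110,x0:x0+100],None,fx=4,fy=4,interpolation=cv2.INTER_CUBIC))
cv2.imwrite("pics/knob.png",np.hstack(tiles))
```

```text
panel 0 [[541, 3], [560, 177], [217, 214], [196, 53]]
  white [533, 7, 6, 6, 27] [535.2, 9.4]
  white [200, 55, 6, 6, 25] [202.9, 57.7]
  white [505, 74, 7, 4, 18] [507.8, 75.4]
  white [485, 91, 13, 12, 87] [490.8, 97.6]
  white [361, 92, 8, 6, 23] [364.8, 95.0]
  white [291, 97, 5, 6, 19] [292.6, 99.4]
  white [452, 100, 14, 8, 37] [458.5, 103.9]
  white [244, 103, 50, 27, 730] [267.7, 118.7]
  white [420, 103, 13, 9, 41] [426.0, 108.1]
  white [241, 104, 6, 6, 20] [243.7, 106.2]
  white [388, 104, 12, 12, 71] [392.2, 108.4]
  white [356, 109, 13, 12, 90] [362.2, 115.0]
  white [399, 108, 8, 6, 14] [402.3, 110.5]
  white [301, 112, 6, 5, 22] [303.5, 113.9]
  white [234, 122, 7, 4, 20] [236.8, 123.1]
  white [248, 129, 46, 23, 279] [271.4, 142.8]
  white [303, 131, 7, 4, 19] [306.3, 132.2]
  white [237, 139, 6, 5, 21] [239.4, 141.1]
  white [297, 147, 6, 5, 19] [299.2, 148.9]
  white [248, 153, 5, 6, 20] [250.0, 155.7]
  white [262, 157, 9, 23, 144] [266.2, 167.8]
  white [283, 157, 4, 7, 20] [284.5, 160.0]
  white [550, 168, 7, 6, 29] [553.2, 170.7]
  white [222, 210, 5, 2, 7] [223
[... 286 characters left out ...]
7, 5, 6, 19] [161.9, 99.8]
  white [317, 98, 13, 10, 40] [324.2, 103.8]
  white [111, 104, 6, 6, 18] [113.7, 106.4]
  white [101, 104, 62, 26, 730] [128.7, 119.1]
  white [250, 104, 16, 13, 89] [259.0, 109.3]
  white [285, 104, 13, 8, 38] [291.8, 108.6]
  white [222, 109, 13, 12, 83] [228.4, 115.3]
  white [170, 112, 7, 5, 22] [173.2, 114.1]
  white [118, 131, 45, 21, 264] [143.2, 143.3]
  white [173, 131, 6, 4, 20] [175.6, 132.4]
  white [107, 140, 6, 4, 18] [109.8, 141.4]
  white [166, 147, 6, 5, 18] [168.8, 149.1]
  white [119, 153, 5, 6, 20] [120.8, 155.6]
  white [133, 157, 8, 23, 138] [136.5, 167.9]
  white [153, 158, 4, 6, 17] [154.7, 160.4]
  white [417, 168, 7, 6, 32] [419.8, 170.6]
```

View pics/knob.png

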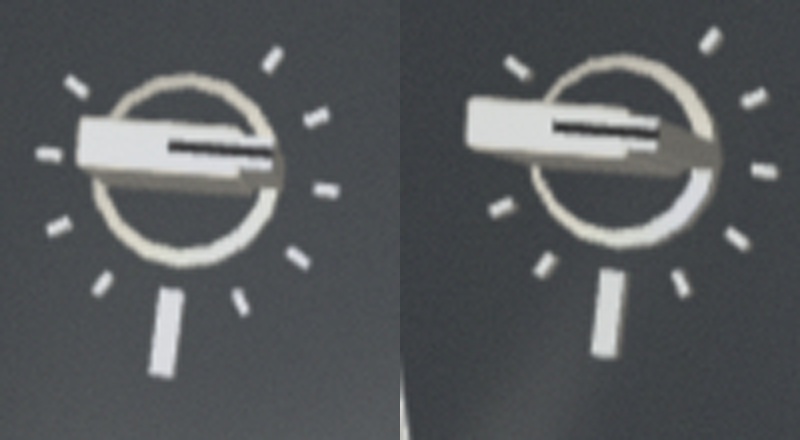

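The black line runs from the axis to the right-hand end (narrowed tip near (275,150) in the left tile). So the pointer is at about console +y and the long bar is straight back; it needs roughly 95° clockwise. Next I'll fit the console pose from the ticks, bar and screws.

```bash
cat > fit.py <<'E'
from h import *
import json
from scipy.optimize import least_squares
W=json.load(open("w.json"));C=[cam("wrist",w) for w in W]
tick=[[(292.6,99.4),(303.5,113.9),(306.3,132.2),(299.2,148.9),(284.5,160),(266.2,167.8),(250,155.7),(239.4,141.1),(236.8,123.1),(243.7,106.2)],
[(161.9,99.8),(173.2,114.1),(175.6,132.4),(168.8,149.1),(154.7,160.4),(136.5,167.9),(120.8,155.6),(109.8,141.4),None,None]]
scr=[[(535.2,9.4),(202.9,57.7),(553.2,170.7)],[(400.4,9.7),(73.5,58.1),(419.8,170.6)]]
s15,c15=np.sin(np.pi/12),np.cos(np.pi/12)
def local(u,v,h): return np.array([u*c15-h*s15,v,65+u*s15+h*c15])
def world(p,P):
    c,s=np.cos(P[3]),np.sin(P[3]); return np.array([[c,-s,0],[s,c,0],[0,0,1]])@np.asarray(p)+P[:3]
def res(P):
    r=[]; a,b,rt=P[4:7]
    for i in (0,1):
        pts=[];obs=[]
        for k,t in enumerate(tick[i]):
            if t is None: continue
            th=np.radians(135-30*k); R_=34 if k==5 else rt
            pts.append(local(R_*np.cos(th),-88+R_*np.sin(th),.8)); obs.append(t)
        for (u,v),t in zip([(-a,b),(-a,-b),(a,b)],scr[i]): pts.append(local(u,v,.8)); obs.append(t)
        r.append(proj([world(p,P) for p in pts],*C[i])-obs)
    return np.vstack(r).ravel()
f=least_squares(res,[500,40,0,.08,75,140,28],loss="soft_l1"); P=f.x
E
python3 - <<'E'
from fit import *
print(P.round(3),"rms px",np.sqrt(np.mean(res(P)**2)))
e=res(P).reshape(-1,2); print(e.round(1).tolist())
for i in (0,1):
    print("nuts",proj([world(local(0,40+26*k,2),P) for k in range(-2,3)],*C[i]).round(1).tolist(),
    "knobtop",proj(world(local(0,-88,28),P),*C[i]).round(1),
    "tips",proj([world(local(-33.5*np.sin(np.radians(16)),v,4+33.5*np.cos(np.radians(16))),P) for v in (-12,92)],*C[i]).round(1).tolist(),
    "caps",proj([world(local(-d*np.sin(np.radians(16)),v,4+d*np.cos(np.radians(16))),P) for v in (40,66) for d in(31,45)],*C[i]).round(1).tolist())
# knob angle: black line via threshold in both pics, ray onto plane h=28
for i in (0,1):
    im=cv2.cvtColor(cv2.imread(f"pics/w{i}.png"),cv2.COLOR_BGR2GRAY)
    x0,y0=((225,85),(85,90))[i]
    q=[(272-0,152),(170,147)] if i==0 else [(657-400,133),(555-400,127)]
    n=np.array([-s15*np.cos(P[3]),-s15*np.sin(P[3]),c15]); o=world(local(0,0,28),P); L=[]
    for a in q:
        ro,rd=ray((x0+(a[0]-1.5)/4,y0+(a[1]-1.5)/4),*C[i]); X=ro+rd*((o-ro)@n)/(rd@n)
        d=X-world(local(0,-88,28),P); cx=np.array([c15*np.cos(P[3]),c15*np.sin(P[3]),s15]);cy=np.array([-np.sin(P[3]),np.cos(P[3]),0]); L.append((d@cx,d@cy))
    L=np.array(L); dd=L[0]-L[1]; print("line uv",L.round(1).tolist(),"ang deg ccw from x",np.degrees(np.arctan2(dd[1],dd[0])))
E
```

```text
[5.09147e+02 3.14570e+01 6.62000e-01 1.31000e-01 6.58110e+01 1.37806e+02
 2.94920e+01] rms px 0.13599341349475264
[[0.1, 0.0], [0.3, 0.0], [-0.2, -0.1], [-0.1, 0.1], [0.2, 0.1], [-0.0, -0.1], [0.3, -0.2], [-0.1, 0.0], [0.1, -0.0], [0.1, 0.0], [-0.2, 0.2], [0.0, -0.0], [0.1, -0.1], [0.1, -0.1], [-0.1, 0.1], [-0.0, -0.1], [0.0, 0.1], [0.1, -0.1], [0.0, 0.1], [-0.1, 0.1], [-0.0, -0.0], [-0.2, 0.0], [-0.5, -0.1], [0.0, 0.1]]
nuts [[361.5, 115.0], [392.9, 110.7], [424.4, 106.5], [456.2, 102.1], [488.2, 97.8]] knobtop [[265.  120.7]] tips [[364.3, 91.5], [509.3, 71.4]] caps [[435.3, 83.6], [440.8, 71.6], [471.3, 78.6], [479.0, 66.3]]
nuts [[229.5, 115.2], [260.4, 110.9], [291.5, 106.6], [322.8, 102.3], [354.3, 97.9]] knobtop [[121. 121.]] tips [[213.6, 91.8], [356.1, 71.6]] caps [[284.8, 83.8], [281.4, 71.9], [320.3, 78.8], [318.9, 66.5]]
line uv [[4.2, 20.6], [0.7, 1.5]] ang deg ccw from x 79.5236581157038
line uv [[4.3, 21.2], [0.5, 1.8]] ang deg ccw from x 78.9851498184258
```

The fit is tight (0.14 px), with the pointer at 79.3°, so 94.3° clockwise to go. I'll move to the approach pose for the first lock with the jaws turned to console x, and use that view to check for hand-eye bias.

```bash
cat >> fit.py <<'E'
def cdir(d,P):
    c,s=np.cos(P[3]),np.sin(P[3]); return np.array([c*d[0]-s*d[1],s*d[0]+c*d[1],d[2]])
def lockpose(v,sw,rad,P):
    """TCP pose with grasp point at `rad` from the pivot of the toggle at console y=v, lever at swing sw (rad)"""
    a=-np.radians(31)+sw; d=cdir([np.sin(a),0,np.cos(a)],P); piv=world(local(0,v,4),P)
    return piv+d*(rad-19), quat(-d, cdir([-np.cos(a),0,np.sin(a)],P))
E
python3 - <<'E'
from fit import *
for v in (40,66):
  for sw,rad in ((0,111),(0,31),(.56,37),(.56,111)): print(v,sw,rad,np.round(bot.solve_ik(*lockpose(v,sw,rad,P)),2))
bot.move_gripper(34)
bot.move_ptp(*lockpose(40,0,111,P)); bot.pause(.3)
s=bot.read_state(); im=bot.camera("wrist"); cv2.imwrite("pics/w2.png",im[:,:,::-1])
json.dump({k:np.array(s[k]).tolist() for k in("tcp_pos","eef_rot")},open("w2.json","w"))
print(s["t"],s["tcp_pos"]-lockpose(40,0,111,P)[0],s["width"],s["contact_force"])
c,V=cam("wrist",s); g=cv2.cvtColor(im,cv2.COLOR_RGB2GRAY)
n,_,st,ce=cv2.connectedComponentsWithStats((g>130).astype(np.uint8))
for k in range(10):
    th=np.radians(135-30*k);r=34 if k==5 else 29.5
    p=proj(world(local(r*np.cos(th),-88+r*np.sin(th),.8),P),c,V)[0]
    d=np.linalg.norm(ce-p,axis=1);j=d.argmin(); print(k,p.round(1),ce[j].round(1),st[j,4])
print("caps",proj([lockpose(v,0,r+19,P)[0] for v in (40,66) for r in (31,45)],c,V).round(1).tolist())
E
```

```text
Traceback (most recent call last):
TypeError: unsupported operand type(s) for *: 'NoneType' and 'float'
```

Run:
```python
from fit import *
def f(v,sw,rad,tilt,flip):
    p,_=lockpose(v,sw,rad,P); a=-np.radians(31)+sw+np.radians(tilt); s=-1 if flip else 1
    d=cdir([np.sin(a),0,np.cos(a)],P); g,_=lockpose(v,sw,rad+19,P)
    return g-d*19, quat(-d,s*cdir([-np.cos(a),0,np.sin(a)],P))
for flip in (0,1):
  for sw,rad in ((0,111),(0,31),(0,37),(.28,37),(.56,37),(.56,90)):
    for t in (0,10,20,30):
      j=bot.solve_ik(*f(40,sw,rad,t,flip)); print(flip,sw,rad,t,None if j is None else j.round(2))
```

```text
0 0 111 0 None
0 0 111 10 [ 0.71 -0.16 -1.02  0.47 -0.45 -0.97]
0 0 111 20 [ 0.66 -0.06 -0.78  0.15 -0.7  -0.64]
0 0 111 30 [ 0.59  0.05 -0.59  0.01 -0.91 -0.46]
0 0 31 0 None
0 0 31 10 None
0 0 31 20 [ 0.6   0.12 -0.8   0.19 -0.48 -0.63]
0 0 31 30 [ 0.55  0.21 -0.6   0.01 -0.75 -0.42]
0 0 37 0 None
0 0 37 10 None
0 0 37 20 [ 0.61  0.1  -0.8   0.18 -0.5  -0.63]
0 0 37 30 [ 0.55  0.19 -0.6   0.01 -0.76 -0.43]
0 0.28 37 0 [ 0.61  0.08 -0.88  0.31 -0.39 -0.76]
0 0.28 37 10 [ 0.56  0.17 -0.65  0.06 -0.68 -0.48]
0 0.28 37 20 [ 0.51  0.26 -0.47 -0.04 -0.92 -0.35]
0 0.28 37 30 [ 0.47  0.36 -0.33 -0.09 -1.13 -0.29]
0 0.56 37 0 [ 0.52  0.24 -0.52 -0.01 -0.84 -0.38]
0 0.56 37 10 [ 0.48  0.34 -0.36 -0.07 -1.06 -0.3 ]
0 0.56 37 20 [ 0.44  0.44 -0.22 -0.12 -1.26 -0.26]
0 0.56 37 30 [ 0.41  0.55 -0.09 -0.15 -1.46 -0.23]
0 0.56 90 0 [ 0.52  0.17 -0.45 -0.01 -0.96 -0.38]
0 0.56 90 10 [ 0.48  0.28 -0.3  -0.07 -1.17 -0.31]
0 0.56 90 20 [ 0.44  0.39 -0.17 -0.11 -1.37 -0.27]
0 0.56 90 30 [ 0.41  0.49 -0.05 -0.15 -1.56 -0.24]
1 0 111 0 None
1 0 111 10 [ 0.71 -0.16 -1.02  0.47 -0.45  2.17]
1 0 111 20 [ 0.
[... 241 characters left out ...]
37 20 [ 0.61  0.1  -0.8   0.18 -0.5   2.51]
1 0 37 30 [ 0.55  0.19 -0.6   0.01 -0.76  2.72]
1 0.28 37 0 [ 0.61  0.08 -0.88  0.31 -0.39  2.38]
1 0.28 37 10 [ 0.56  0.17 -0.65  0.06 -0.68  2.67]
1 0.28 37 20 [ 0.51  0.26 -0.47 -0.04 -0.92  2.79]
1 0.28 37 30 [ 0.47  0.36 -0.33 -0.09 -1.13  2.86]
1 0.56 37 0 [ 0.52  0.24 -0.52 -0.01 -0.84  2.76]
1 0.56 37 10 [ 0.48  0.34 -0.36 -0.07 -1.06  2.84]
1 0.56 37 20 [ 0.44  0.44 -0.22 -0.12 -1.26  2.89]
1 0.56 37 30 [ 0.41  0.55 -0.09 -0.15 -1.46  2.91]
1 0.56 90 0 [ 0.52  0.17 -0.45 -0.01 -0.96  2.76]
1 0.56 90 10 [ 0.48  0.28 -0.3  -0.07 -1.17  2.83]
1 0.56 90 20 [ 0.44  0.39 -0.17 -0.11 -1.37  2.87]
1 0.56 90 30 [ 0.41  0.49 -0.05 -0.15 -1.56  2.9 ]
```

The exact alignment with the OFF lever is out of reach. The tool may still lean sideways about the jaw axis (the pads stay flush) or yaw slightly. I'll search for the smallest misalignment.

```bash
cat >> fit.py <<'E'
def pose(v,sw,rad,t=0,phi=0,psi=0,P=P):
    """grasp point at rad on the lever; tool tilted t deg (in swing plane, to the back) off the lever, leaned phi about jaw axis, jaws yawed psi about the lever"""
    g=lockpose(v,sw,rad+19,P)[0]; a=np.degrees(sw)-31+t
    M=R.from_euler("z",np.degrees(P[3]),degrees=True)*R.from_euler("y",a,degrees=True)*R.from_euler("z",psi,degrees=True)*R.from_euler("x",phi,degrees=True)
    d,y=M.apply([0,0,1]),M.apply([-1,0,0])
    return g-d*19,quat(-d,y)
E
python3 - <<'E'
from fit import *
for v in (40,66):
  for psi in (-15,0,15):
    for phi in (-25,-15,0,15,25):
      best=[]
      for rad in (31,37,75):
        for t in range(0,25,2):
          j=bot.solve_ik(*pose(v,0,rad,t,phi,psi))
          if j is not None: best.append((rad,t,j.round(2).tolist() if rad==37 else ''));break
        else: best.append((rad,None))
      print(v,psi,phi,best)
E
```

```text
40 -15 -25 [(31, 10, ''), (37, 10, [0.78, 0.18, -1.0, 0.85, -0.66, -1.74]), (75, 8, '')]
40 -15 -15 [(31, 14, ''), (37, 14, [0.71, 0.12, -0.97, 0.7, -0.54, -1.5]), (75, 12, '')]
40 -15 0 [(31, 14, ''), (37, 14, [0.6, 0.05, -0.98, 0.47, -0.3, -1.17]), (75, 12, '')]
40 -15 15 [(31, 0, ''), (37, 0, [0.35, 0.04, -0.75, -0.7, -0.19, 0.24]), (75, 2, '')]
40 -15 25 [(31, 0, ''), (37, 0, [-0.07, 0.13, -0.59, -1.14, -0.6, 0.96]), (75, 0, '')]
40 0 -25 [(31, 16, ''), (37, 16, [0.78, 0.18, -1.01, 0.89, -0.67, -1.5]), (75, 16, '')]
40 0 -15 [(31, 18, ''), (37, 18, [0.72, 0.12, -0.97, 0.71, -0.54, -1.24]), (75, 16, '')]
40 0 0 [(31, 14, ''), (37, 14, [0.6, 0.05, -0.98, 0.47, -0.3, -0.91]), (75, 12, '')]
40 0 15 [(31, 0, ''), (37, 0, [0.38, 0.04, -0.74, -0.57, -0.24, 0.35]), (75, 0, '')]
40 0 25 [(31, 0, ''), (37, 0, [0.02, 0.13, -0.56, -0.95, -0.62, 0.96]), (75, 0, '')]
40 15 -25 [(31, 24, ''), (37, 24, [0.78, 0.18, -0.99, 0.84, -0.66, -1.15]), (75, 22, '')]
40 15 -15 [(31, 22, ''), (37, 22, [0.71, 0.12, -0.97, 0.7, -0.54, -0.96]), (75, 20, '')]
40 15 0 [(31, 14, ''), (37, 14, [0.6, 0.05, -0.98, 
[... 811 characters left out ...]
5, 14, '')]
66 0 0 [(31, 14, ''), (37, 14, [0.66, 0.06, -0.99, 0.52, -0.3, -1.01]), (75, 12, '')]
66 0 15 [(31, 0, ''), (37, 0, [0.52, 0.03, -0.83, -0.4, -0.12, 0.06]), (75, 2, '')]
66 0 25 [(31, 0, ''), (37, 0, [0.1, 0.11, -0.58, -0.96, -0.56, 0.9]), (75, 0, '')]
66 15 -25 [(31, 22, ''), (37, 22, [0.84, 0.18, -1.0, 0.87, -0.67, -1.25]), (75, 20, '')]
66 15 -15 [(31, 20, ''), (37, 20, [0.76, 0.12, -1.0, 0.77, -0.52, -1.08]), (75, 18, '')]
66 15 0 [(31, 14, ''), (37, 14, [0.66, 0.06, -0.99, 0.52, -0.3, -0.75]), (75, 12, '')]
66 15 15 [(31, 0, ''), (37, 0, [0.53, 0.04, -0.82, -0.31, -0.2, 0.22]), (75, 0, '')]
66 15 25 [(31, 0, ''), (37, 0, [0.19, 0.12, -0.56, -0.77, -0.58, 0.91]), (75, 0, '')]
```

Run:
```python
from fit import *
for v in (40,66):
  for phi in (18,22):
    for sw,rad in ((0,120),(0,100),(0,75),(0,33),(0,39),(.14,39),(.28,39),(.42,39),(.56,39),(.56,33),(.56,80)):
      j=bot.solve_ik(*pose(v,sw,rad,0,phi)); print(v,phi,sw,rad,None if j is None else j.round(2))
```

```text
40 18 0 120 [ 0.4  -0.18 -0.77 -0.43 -0.41  0.16]
40 18 0 100 [ 0.36 -0.12 -0.75 -0.51 -0.4   0.27]
40 18 0 75 [ 0.31 -0.04 -0.71 -0.61 -0.39  0.42]
40 18 0 33 [ 0.23  0.08 -0.65 -0.77 -0.38  0.65]
40 18 0 39 [ 0.24  0.06 -0.66 -0.75 -0.38  0.62]
40 18 0.14 39 [ 0.29  0.09 -0.62 -0.56 -0.48  0.35]
40 18 0.28 39 [ 0.29  0.13 -0.55 -0.46 -0.63  0.22]
40 18 0.42 39 [ 0.28  0.2  -0.45 -0.41 -0.8   0.14]
40 18 0.56 39 [ 0.27  0.27 -0.35 -0.39 -0.96  0.08]
40 18 0.56 33 [ 0.27  0.28 -0.36 -0.39 -0.95  0.09]
40 18 0.56 80 [ 0.27  0.22 -0.31 -0.37 -1.04  0.04]
40 22 0 120 [ 0.21 -0.13 -0.66 -0.67 -0.57  0.51]
40 22 0 100 [ 0.18 -0.07 -0.65 -0.72 -0.56  0.59]
40 22 0 75 [ 0.15 -0.   -0.63 -0.79 -0.54  0.7 ]
40 22 0 33 [ 0.1   0.11 -0.59 -0.9  -0.52  0.86]
40 22 0 39 [ 0.1   0.09 -0.6  -0.89 -0.52  0.84]
40 22 0.14 39 [ 0.18  0.12 -0.56 -0.69 -0.59  0.55]
40 22 0.28 39 [ 0.21  0.16 -0.49 -0.57 -0.71  0.37]
40 22 0.42 39 [ 0.21  0.22 -0.41 -0.5  -0.85  0.26]
40 22 0.56 39 [ 0.21  0.29 -0.32 -0.46 -1.    0.17]
40 22 0.56 33 [ 0.21  0.29 -0.32 -0.46 -0.99  0.18]
40 22 0.56 80 [ 0.22  0.24 -0.28 -
[... 435 characters left out ...]
[ 0.32  0.26 -0.36 -0.39 -0.94  0.03]
66 18 0.56 33 [ 0.32  0.27 -0.37 -0.39 -0.93  0.04]
66 18 0.56 80 [ 0.33  0.21 -0.32 -0.37 -1.02 -0.01]
66 22 0 120 [ 0.34 -0.15 -0.7  -0.6  -0.49  0.36]
66 22 0 100 [ 0.3  -0.09 -0.68 -0.67 -0.48  0.46]
66 22 0 75 [ 0.25 -0.02 -0.66 -0.76 -0.47  0.59]
66 22 0 33 [ 0.18  0.1  -0.61 -0.89 -0.46  0.79]
66 22 0 39 [ 0.19  0.08 -0.62 -0.87 -0.47  0.76]
66 22 0.14 39 [ 0.26  0.1  -0.58 -0.67 -0.55  0.47]
66 22 0.28 39 [ 0.28  0.15 -0.51 -0.56 -0.68  0.31]
66 22 0.42 39 [ 0.27  0.21 -0.42 -0.5  -0.83  0.21]
66 22 0.56 39 [ 0.26  0.28 -0.33 -0.47 -0.98  0.13]
66 22 0.56 33 [ 0.26  0.29 -0.33 -0.47 -0.97  0.14]
66 22 0.56 80 [ 0.27  0.23 -0.29 -0.44 -1.06  0.08]
```

With a 20° sideways lean everything is reachable with the pads flush. Now I'll make the approach and the bias check.

Run:
```python
from fit import *
bot.move_gripper(28)
bot.move_ptp(*pose(40,0,110,0,20)); bot.pause(.3)
s=bot.read_state(); im=bot.camera("wrist"); cv2.imwrite("pics/w2.png",im[:,:,::-1])
json.dump({k:np.array(s[k]).tolist() for k in("tcp_pos","eef_rot")},open("w2.json","w"))
print(s["t"],s["tcp_pos"]-pose(40,0,110,0,20)[0],s["width"],s["contact_force"])
c,V=cam("wrist",s); g=cv2.cvtColor(im,cv2.COLOR_RGB2GRAY)
n,_,st,ce=cv2.connectedComponentsWithStats((g>130).astype(np.uint8))
for k in range(10):
    th=np.radians(135-30*k);r=34 if k==5 else 29.5
    p=proj(world(local(r*np.cos(th),-88+r*np.sin(th),.8),P),c,V)[0]
    d=np.linalg.norm(ce-p,axis=1);j=d.argmin(); print(k,p.round(1),ce[j].round(1),st[j,4])
print("caps",proj([lockpose(v,0,r+19,P)[0] for v in (40,66) for r in (31,45)],c,V).round(1).tolist())
print("screws",proj([world(local(u,v,.8),P) for u,v in ((-65.8,137.8),(-65.8,-137.8),(65.8,137.8),(65.8,-137.8))],c,V).round(1).tolist())
```

```text
7.3 [ 0.03068927  0.06567581 -0.07430171] 27.710114530124095 [ 0.50793978  0.71659106 -0.22754533]
0 [359.9 -17.5] [336.    1.8] 20
1 [335.4  -1.5] [336.    1.8] 20
2 [309.   -2.2] [308.3   1.3] 15
3 [286.2 -18.8] [308.3   1.3] 15
4 [271.5 -48.3] [308.3   1.3] 15
5 [260.9 -88.1] [308.3   1.3] 15
6 [ 281.  -121.6] [308.3   1.3] 15
7 [ 306.7 -145.8] [308.3   1.3] 15
8 [ 338.8 -148.1] [336.    1.8] 20
9 [ 366.4 -126.3] [336.    1.8] 20
caps [[320.5, 180.9], [320.5, 193.3], [320.4, 212.1], [320.5, 225.2]]
screws [[394.4, 265.7], [491.6, -239.5], [254.8, 237.1], [186.0, -202.5]]
```

View pics/w2.png

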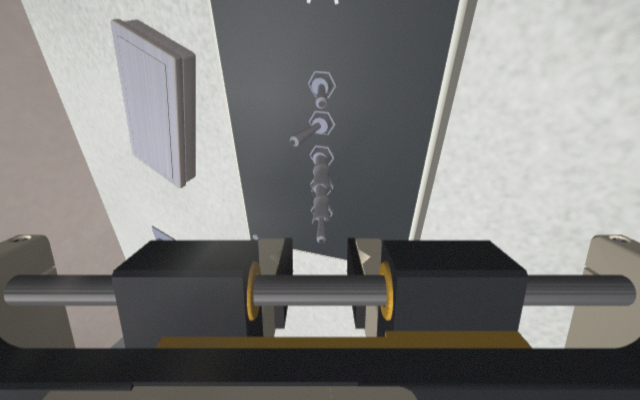

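Seen along the levers: both caps lie at column ~321, against a predicted 320.5, midway between the pads (320), and the back-left screw is at about (255,237) as predicted. The bias is under 0.5 mm. Slim 2 leans to the back, and slims 1 and 5 lean to the front. Next I descend and grip.

```bash
cat >> fit.py <<'E'
def go(v,sw,rad,vel,phi=20,t=0):
    p,q=pose(v,sw,rad,t,phi); bot.line_to(p,vel,ori=q)
def st(tag,v=None):
    s=bot.read_state(); f=s["contact_force"]; print(tag,"t%.1f"%s["t"],"w%.2f"%s["width"],"F",f.round(1),"M",s["moment"].round(2)); return s
E
python3 - <<'E'
from fit import *
go(40,0,33,80); bot.pause(.1); st("down")
bot.move_gripper(5,8); bot.pause(.1); st("grip8")
bot.move_gripper(5,30); bot.pause(.1); st("grip30")
for r in (35,37,38.5): go(40,0,r,10); bot.pause(.1); s=st(r); d=pose(40,0,r)[1]; print("axial",s["contact_force"]@lockpose(40,0,1019,P)[0]*0 if 0 else -s["contact_force"]@R.from_quat(lockpose(40,0,33,P)[1]).as_matrix()[:,2])
E
```

```text
down t8.6 w28.01 F [-0.2  0.6  0.3] M [-1.35  1.59  0.03]
grip8 t9.1 w11.64 F [-1.3  0.3  4.1] M [-0.72  1.3   0.22]
grip30 t9.4 w11.33 F [-0.9 -0.2  6. ] M [-0.54  1.22  0.29]
35 t9.8 w10.79 F [ 4.3  2.1 -2.8] M [-1.16  0.68 -0.37]
axial -4.69467351209346
37 t10.3 w11.12 F [ 5.1  2.  -3.3] M [-1.24  0.63 -0.37]
axial -5.5583160230785
38.5 t10.7 w11.06 F [ 5.7  2.4 -4.7] M [-1.22  0.65 -0.4 ]
axial -7.125442705139323
```

The spring force rises as specified (4.7, 5.6, then 7.1 N), so the cap is out about 5.5 mm. Next is the swing.

Run:
```python
from fit import *
for sw in np.linspace(0,.57,9)[1:]:
    go(40,sw,38.6,12); s=st(round(sw,2)); print("  axial",round(-s["contact_force"]@R.from_quat(lockpose(40,sw,33,P)[1]).as_matrix()[:,2],1))
bot.pause(.2); st("end")
```

```text
0.07 t11.0 w11.12 F [ 4.6  0.6 -4.7] M [-1.68  0.42 -0.53]
  axial -6.2
0.14 t11.3 w10.99 F [ 4.5  1.1 -5.1] M [-1.45  0.12 -0.5 ]
  axial -6.4
0.21 t11.5 w10.76 F [ 4.7  2.1 -5. ] M [-1.29 -0.13 -0.46]
  axial -6.3
0.28 t11.8 w11.36 F [ 5.   2.1 -6.2] M [-1.28 -0.48 -0.48]
  axial -7.3
0.36 t12.1 w11.27 F [ 4.   2.1 -5.9] M [-1.24 -0.79 -0.52]
  axial -6.5
0.43 t12.4 w10.95 F [ 3.7  1.8 -5.8] M [-1.25 -1.04 -0.52]
  axial -6.2
0.5 t12.6 w11.27 F [ 4.2  2.  -6.2] M [-1.27 -1.41 -0.58]
  axial -6.4
0.57 t12.9 w10.48 F [ 3.1  1.2 -6.4] M [-1.37 -1.63 -0.45]
  axial -6.3
end t13.1 w11.01 F [ 3.1  1.8 -7.8] M [-1.38 -1.59 -0.47]
```

Run:
```python
from fit import *
go(40,.565,35.5,15); st(35.5)
go(40,.56,32.8,15); bot.pause(.1); st(32.8)
go(40,.53,32.8,15); bot.pause(.1); st("test back .03")
go(40,.565,32.8,15); bot.pause(.1); st("test fwd")
bot.move_gripper(28); bot.pause(.2); st("open")
go(40,.56,85,120); bot.pause(.2); s=st("up")
bot.move_ptp(*pose(66,0,110,0,20)); bot.pause(.2); s=st("next")
im=bot.camera("wrist"); cv2.imwrite("pics/w3.png",im[:,:,::-1])
sc=bot.camera("side"); cv2.imwrite("pics/c3.png",np.hstack([cv2.resize(im[40:260,220:420,::-1],(400,440)),cv2.resize(sc[180:290,300:390,::-1],(360,440),interpolation=cv2.INTER_CUBIC)]))
```

```text
35.5 t13.4 w10.48 F [ 1.1  3.2 -5.3] M [-0.55 -1.05 -0.29]
32.8 t13.9 w10.96 F [0.5 3.8 1.9] M [ 0.66 -0.25 -0.21]
test back .03 t14.2 w10.96 F [0.2 4.8 4.5] M [ 1.08  0.04 -0.12]
test fwd t14.6 w10.92 F [0.8 5.1 4.8] M [ 1.22  0.03 -0.12]
open t15.3 w28.02 F [-0.2  0.3  0.4] M [-1.1  -0.11 -0.04]
up t16.1 w28.04 F [-0.2 -0.1 -0.2] M [-1.16 -0.1   0.01]
next t17.0 w28.19 F [ 0.5 -0.7 -0.2] M [-1.33  1.56  0.02]
```

View pics/c3.png

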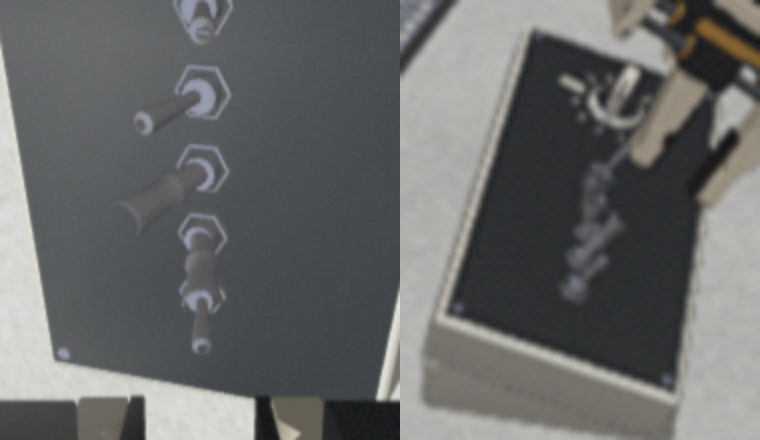

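Lock A now stands parallel to the upright slim 2, and the others are unchanged. I'll check its end points numerically (cap down or still out), then do lock B.

Run:
```python
from fit import *
s=bot.read_state();c,V=cam("wrist",s)
for sw in (.50,.56):
  print(sw,[(r,(2*(proj(lockpose(40,sw,r+19,P)[0],c,V)[0]-[220,40])).round(0).tolist()) for r in (17,31,45,51)])
print("slim2 end",(2*(proj(lockpose(14,.56,33.5+19,P)[0],c,V)[0]-[220,40])).round(0))
go(66,0,33,80); bot.pause(.1); st("down")
bot.move_gripper(5,8); bot.pause(.1); st("grip8")
bot.move_gripper(5,30); bot.pause(.1); st("grip30")
for r in (35,37,38.6):
    go(66,0,r,10); bot.pause(.1); s=st(r); print("  axial",round(-s["contact_force"]@R.from_quat(lockpose(40,0,33,P)[1]).as_matrix()[:,2],1))
```

```text
0.5 [(17, [178.0, 189.0]), (31, [155.0, 206.0]), (45, [130.0, 226.0]), (51, [118.0, 234.0])]
0.56 [(17, [175.0, 188.0]), (31, [150.0, 205.0]), (45, [122.0, 223.0]), (51, [110.0, 232.0])]
slim2 end [141. 125.]
down t18.3 w28.23 F [ 0.3  0.5 -1. ] M [-1.28  1.55  0.02]
grip8 t18.9 w12.01 F [-1.1  0.3  4.7] M [-0.68  1.28  0.23]
grip30 t19.2 w10.64 F [-1.1  0.2  5.9] M [-0.57  1.24  0.3 ]
35 t19.6 w11.18 F [ 4.9  2.7 -2.4] M [-1.12  0.74 -0.31]
  axial -4.8
37 t20.1 w11.05 F [ 5.2  2.3 -4.5] M [-1.2   0.76 -0.37]
  axial -6.7
38.6 t20.5 w10.88 F [ 4.2  2.8 -4.2] M [-1.29  0.67 -0.43]
  axial -6.0
```

Lock A's visible cap end lies at or just short of the "cap down" prediction, not at 51, so it's home. Lock B's pull matches lock A's; next I swing it, lower it, release and inspect.

Run:
```python
from fit import *
for sw in np.linspace(0,.57,9)[1:]:
    go(66,sw,38.7,12); s=bot.read_state(); print(round(sw,2),"axial",round(-s["contact_force"]@R.from_quat(lockpose(40,sw,33,P)[1]).as_matrix()[:,2],1),s["contact_force"].round(1))
go(66,.565,35.5,15); st(35.5)
go(66,.565,32.8,15); bot.pause(.1); st(32.8)
bot.move_gripper(28); bot.pause(.2); st("open")
go(66,.56,85,120); bot.pause(.1); st("up")
bot.move_ptp([575,40,195],quat([0,0,-1],[0,1,0])); bot.pause(.2); s=st("view")
im=bot.camera("wrist"); cv2.imwrite("pics/w4.png",im[:,:,::-1]); c,V=cam("wrist",s)
cv2.imwrite("pics/c4.png",cv2.resize(im[50:150,270:470,::-1],None,fx=4,fy=4,interpolation=cv2.INTER_CUBIC))
for v in (40,66): print(v,[(sw,r,(4*(proj(lockpose(v,sw,r+19,P)[0],c,V)[0]-[270,50])).round(0).tolist()) for sw in (.5,.56) for r in (17,45,51)])
for v,sw in ((-12,0),(14,.56),(92,0)): print("slim",v,(4*(proj(lockpose(v,sw,33.5+19,P)[0],c,V)[0]-[270,50])).round(0))
```

```text
0.07 axial -6.9 [ 5.   2.1 -5.1]
0.14 axial -6.1 [ 5.7  1.8 -4.1]
0.21 axial -7.2 [ 4.7  2.2 -5.9]
0.28 axial -6.7 [ 4.4  3.6 -5.6]
0.36 axial -7.0 [ 3.8  2.  -6.3]
0.43 axial -6.3 [ 4.   1.8 -5.9]
0.5 axial -6.5 [ 4.3  1.6 -6.3]
0.57 axial -6.7 [ 3.1  2.3 -6.8]
35.5 t23.1 w11.21 F [ 2.8  1.4 -5.5] M [-1.27 -1.33 -0.38]
32.8 t23.5 w10.81 F [0.8 1.7 6.1] M [-0.01 -0.31 -0.13]
open t24.2 w27.82 F [-0.   0.3 -0.6] M [-1.08 -0.12  0.01]
up t24.9 w28.21 F [ 0.3 -0.1  0.7] M [-1.15 -0.1   0.  ]
view t26.9 w27.90 F [-0.  -0.5 -0.4] M [ 0.02 -0.05  0.05]
40 [(0.5, 17, [355.0, 214.0]), (0.5, 45, [373.0, 207.0]), (0.5, 51, [377.0, 206.0]), (0.56, 17, [355.0, 219.0]), (0.56, 45, [374.0, 223.0]), (0.56, 51, [379.0, 224.0])]
66 [(0.5, 17, [490.0, 195.0]), (0.5, 45, [524.0, 187.0]), (0.5, 51, [533.0, 184.0]), (0.56, 17, [491.0, 201.0]), (0.56, 45, [526.0, 203.0]), (0.56, 51, [534.0, 203.0])]
slim -12 [ 68. 158.]
slim 14 [223. 241.]
slim 92 [643.  79.]
```

View pics/c4.png

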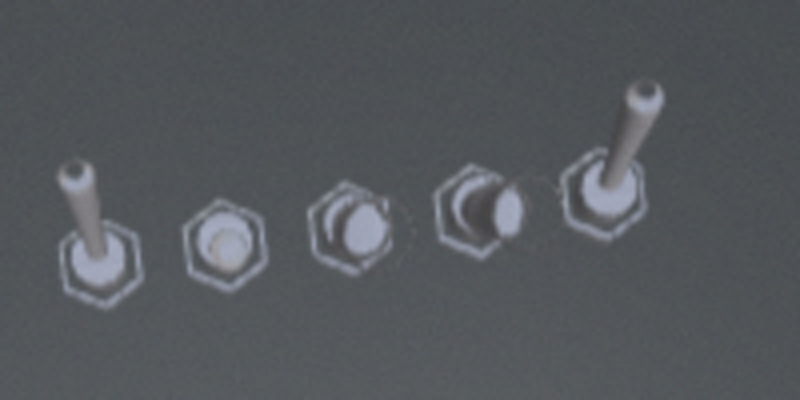

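Run:
```python
import cv2,numpy as np
im=cv2.imread("pics/w4.png")[60:135,335:435]
g=cv2.cvtColor(im,cv2.COLOR_BGR2GRAY).astype(float)
a=np.clip((g-55)*4,0,255).astype(np.uint8)
cv2.imwrite("pics/c4b.png",cv2.resize(a,None,fx=8,fy=8,interpolation=cv2.INTER_CUBIC))
```

```text
(no output)
```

View pics/c4b.png

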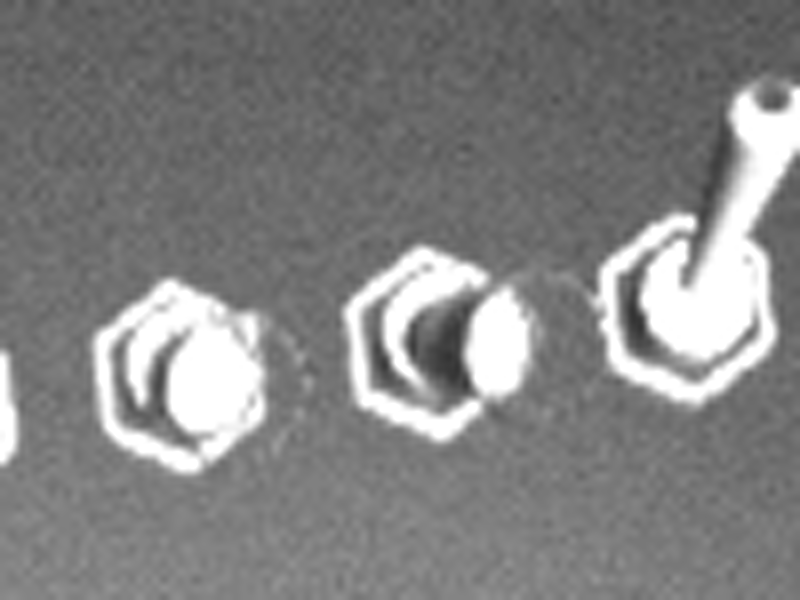

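Both cap tops appear as faint discs, centred at about (365,108) and (402,103). That is within 2 px of the predicted ON positions, but from above the cap height is ambiguous. One oblique view of both will confirm lock B is down before I touch the knob.

Run:
```python
from fit import *
bot.move_ptp(*pose(66,0,110,0,20)); bot.pause(.15); s=st("look")
im=bot.camera("wrist"); cv2.imwrite("pics/w5.png",im[:,:,::-1]); c,V=cam("wrist",s)
cv2.imwrite("pics/c5.png",cv2.resize(im[80:210,240:370,::-1],None,fx=4.5,fy=4.5,interpolation=cv2.INTER_CUBIC))
for v in (40,66):
  e=np.array([lockpose(v,.56,r+19,P)[0] for r in (17,45,51)])
  print(v,(4.5*(proj(e,c,V)-[240,80])).round(0).tolist())
```

```text
look t29.0 w27.95 F [-0.5 -0.2  0.5] M [-1.3   1.59  0.01]
40 [[301.0, 240.0], [182.0, 318.0], [153.0, 336.0]]
66 [[305.0, 395.0], [195.0, 482.0], [168.0, 503.0]]
```

View pics/c5.png

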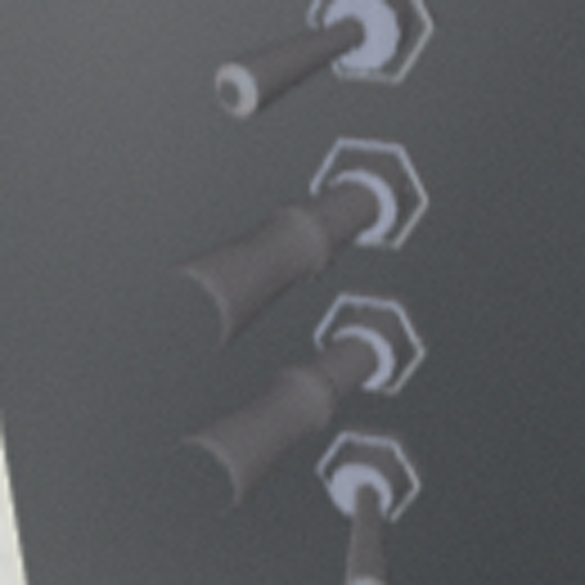

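Both caps have dropped fully (lower edges at about (315,240) and (318,392), nothing near the pulled-out position) and the slims are unchanged. Next is the knob: check IK along the turn.

```bash
cat >> fit.py <<'E'
def kpose(th,h,flip=0,P=P):
    """TCP h above panel on knob axis, bar along th deg ccw from console x"""
    M=R.from_euler("z",P[3])*R.from_euler("y",-15,degrees=True)
    b=np.radians(th+90+180*flip); n=M.apply([0,0,1]); y=M.apply([np.cos(b),np.sin(b),0])
    return world(local(0,-88,h),P),quat(-n,y)
E
python3 - <<'E'
from fit import *
for f in (0,1):
  for th,h in ((79.3,70),(79.3,9),(45,9),(15,9),(-15,9),(-18,9),(-15,70)):
    j=bot.solve_ik(*kpose(th,h,f)); print(f,th,h,None if j is None else j.round(2))
E
```

```text
0 79.3 70 [ 0.31  0.02 -0.73  0.09 -0.57 -0.43]
0 79.3 9 [ 0.3   0.14 -0.78  0.11 -0.4  -0.46]
0 45 9 [ 0.3   0.14 -0.78  0.11 -0.4  -1.05]
0 15 9 [ 0.3   0.14 -0.78  0.11 -0.4  -1.58]
0 -15 9 [ 0.3   0.14 -0.78  0.11 -0.4  -2.1 ]
0 -18 9 [ 0.3   0.14 -0.78  0.11 -0.4  -2.15]
0 -15 70 [ 0.31  0.02 -0.73  0.09 -0.57 -2.08]
1 79.3 70 [ 0.31  0.02 -0.73  0.09 -0.57  2.71]
1 79.3 9 [ 0.3   0.14 -0.78  0.11 -0.4   2.69]
1 45 9 [ 0.3   0.14 -0.78  0.11 -0.4   2.09]
1 15 9 [ 0.3   0.14 -0.78  0.11 -0.4   1.56]
1 -15 9 [ 0.3   0.14 -0.78  0.11 -0.4   1.04]
1 -18 9 [ 0.3   0.14 -0.78  0.11 -0.4   0.99]
1 -15 70 [ 0.31  0.02 -0.73  0.09 -0.57  1.06]
```

Run:
```python
from fit import *
bot.move_ptp(*kpose(79.3,85)); bot.line_to(kpose(79.3,8.5)[0],80); bot.pause(.1); st("down")
bot.move_gripper(5,20); bot.pause(.1); st("grip")
for th in (48,16,-15): bot.move_ptp(*kpose(th,8.5)); st(th)
bot.pause(.2); s=st("end"); print(s["joint_pos"].round(2))
bot.move_gripper(28); bot.pause(.2); st("open")
bot.line_to(kpose(-15,70)[0],100); st("up")
bot.move_ptp([575,-15,200],quat([0,0,-1],[0,1,0])); bot.pause(.2); s=st("view")
im=bot.camera("wrist"); cv2.imwrite("pics/w6.png",im[:,:,::-1]); json.dump({k:np.array(s[k]).tolist() for k in("tcp_pos","eef_rot")},open("w6.json","w"))
cv2.imwrite("pics/c6.png",cv2.resize(im[80:190,220:340,::-1],None,fx=5,fy=5,interpolation=cv2.INTER_CUBIC))
```

```text
down t30.9 w27.93 F [-0.5 -0.2 -0.2] M [-0.1   0.98 -0.01]
grip t31.5 w9.91 F [ 2.4 -1.   2.2] M [-0.57  0.12 -0.21]
48 t32.0 w9.64 F [-0.3  1.1  4.3] M [ 0.14  0.43 -0.01]
16 t32.6 w9.77 F [-1.4  2.8  5.9] M [1.13 0.85 0.27]
-15 t33.2 w9.58 F [-2.6  5.   6.2] M [1.94 1.1  0.55]
end t33.4 w9.61 F [-2.4  5.9  5.4] M [1.95 1.13 0.56]
[ 0.3   0.14 -0.78  0.11 -0.39 -2.1 ]
open t34.2 w28.45 F [-0.4 -0.  -0.6] M [-0.14  0.87  0.02]
up t35.0 w27.87 F [0.2 0.4 0.4] M [-0.14  0.88  0.01]
view t35.7 w28.25 F [ 0.  -0.  -0.2] M [-0.03 -0.01  0.  ]
```

View pics/c6.png

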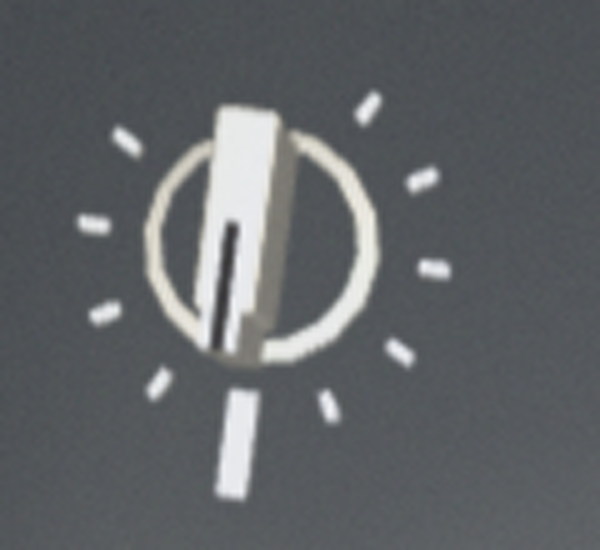

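The pointer now points towards the long bar (line from (232,222) to (218,348), bar at (237,445)). I'll measure the angle on the knob-top plane and compare the scene with the first picture.

Run:
```python
from fit import *
w=json.load(open("w6.json"));c,V=cam("wrist",w); M=R.from_euler("z",P[3])*R.from_euler("y",-15,degrees=True)
ex,ey,n=M.apply(np.eye(3))
def uv(px,h):
    o=world(local(0,-88,h),P); ro,rd=ray(px,c,V); d=ro+rd*((o-ro)@n)/(rd@n)-o; return np.array([d@ex,d@ey])
g=cv2.cvtColor(cv2.imread("pics/w6.png"),cv2.COLOR_BGR2GRAY)[80:190,220:340]
b=cv2.resize(g,None,fx=5,fy=5,interpolation=cv2.INTER_CUBIC)
m=(b<110).astype(np.uint8); N,lab,s_,ce=cv2.connectedComponentsWithStats(m[215:346,205:245])
j=lab[40,(225-205)-0] if 0 else max((a for a in range(1,N) if s_[a,0]>0 and s_[a,0]+s_[a,2]<40),key=lambda a:s_[a,4],default=None)
print(s_.tolist())
f=lambda p:(220+(p[0]-2)/5,80+(p[1]-2)/5)
for a,e in (((232,222),(218,348)),):
    A,B=uv(f(a),28),uv(f(e),28); d=B-A; print("pts",A.round(1),B.round(1),"line",np.degrees(np.arctan2(d[1],d[0])),"axis->tip",np.degrees(np.arctan2(B[1],B[0])))
# bar outline edges: left edge long side and right
for a,e in (((220,108),(197,300)),((278,116),(258,312))):
    A,B=uv(f(a),28),uv(f(e),28); d=B-A; print("edge",np.degrees(np.arctan2(d[1],d[0])))
print("longbar",uv(f((237,445)),.8).round(1))
q=[bot.camera(n)[:,:,::-1] for n in("scene","side")]
for n,i in zip(("scene","side"),q):
    cv2.imwrite(f"pics/{n}1.png",i)
    d=cv2.absdiff(cv2.GaussianBlur(i,(5,5),0),cv2.GaussianBlur(cv2.imread(f"pics/{n}0.png"),(5,5),0)).max(2)
    N,_,s_,_=cv2.connectedComponentsWithStats((d>25).astype(np.uint8)); print(n,[x[:5].tolist() for x in s_[1:] if x[4]>15])
```

```text
[[0, 0, 40, 131, 3983], [7, 9, 25, 122, 1257]]
pts [ 1.4 -0.3] [20.3 -5. ] line -13.913992963976058 axis->tip -13.69491486325598
edge -14.434962895880833
edge -13.361268874626797
longbar [33.  -8.9]
scene [[10, 0, 149, 104, 7150], [244, 0, 75, 78, 2208], [299, 0, 109, 72, 3658], [352, 6, 17, 16, 116], [253, 68, 10, 11, 62], [290, 74, 31, 10, 100], [276, 79, 74, 98, 2655], [252, 91, 15, 19, 133], [53, 96, 72, 51, 1251], [76, 102, 6, 4, 16], [76, 108, 7, 4, 21], [299, 189, 5, 7, 29], [291, 190, 5, 7, 27]]
side [[303, 0, 337, 272, 42386], [351, 117, 7, 8, 46], [350, 127, 8, 4, 24], [568, 181, 7, 13, 48], [555, 189, 83, 70, 1202], [355, 195, 8, 14, 61], [348, 196, 7, 9, 40], [566, 196, 9, 17, 100], [346, 227, 11, 16, 98], [563, 227, 6, 7, 29], [585, 227, 11, 20, 126], [566, 234, 74, 81, 3134]]
```

The pointer measures −13.9° against the bar's −15°, well inside the bar's ±4° width. The picture differences are only the arm, the knob and the toggles; the trays, tin and bowl are unchanged. Handing in.

```bash
python3 -c "
from plant import bot
print(bot.read_state()['t']); print(bot.close_job())"
```

```text
35.8917
the job is handed in; nothing more can be done
None
```

The bath controls are set, and I handed the job in at 35.9 s of the 72 s allowed. No verdict comes back, so what follows rests on my own checks.

- **Lever-locks:** These are the third and fourth toggles counted from the knob. I gripped each, pulled its cap out about 5.6 mm, swung it to ON and lowered the cap. Pull force stayed at 6–7 N through the swings. The oblique view shows both levers at ON, parallel to the slim toggle that started upright, with both caps fully down.
- **Timer knob:** I turned it clockwise in one grip, after the toggles. The pointer now measures about 1° short of the centre of the long bar, which is about ±4° wide.
- **Slim toggles:** All three looked as at the start in the last toggle view, taken before the knob turn.
- **Trays, tin and bowl:** Comparing the scene and side pictures from before and after shows changes only at the arm, knob and toggles.

Two checks were weaker than the rest:
- **Back-push test:** A small push backwards on the first lever-lock showed no clear resistance, probably because of slack in the pads. That it is locked therefore rests on the force readings and the picture.
- **Lever ends:** They appeared up to about 4 px from where my model put them, the slim tips most, before and after alike.

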